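# Tip a heating block out of its nest

## Robot

A 7-joint arm with a two-finger parallel gripper is mounted at the origin on a cart in front of the work surface, level with it; the furniture and walls round the work are solid. World frame = base frame: x ahead of the robot, y to its left, z up, the work surface at z = 0. Lengths are in m, angles in rad, forces in N, time in s.
With the tool pointing down it reaches from about 0.4 to 0.875 m from the base axis. Payload 19.3 kg.
Tool frame: the origin (TCP) lies where the fingers leave the gripper's body, on its centre line; the fingertips stand bot.tip_reach ahead of it and the grasp point (between the pads) lies 54 mm ahead of it (bot.tip_reach is the distance from the TCP to the fingertips, in m); z points along the fingers, y is the line along which they close (so a half turn about z gives the same grasp; the last joint's range is limited). The gripper opens to 85 mm and grips with 20 to 120 N. Pads are 22 mm wide; open, the fingers measure 114 mm over their backs; the gripper's body (76 mm by 85 mm) begins 54 mm behind the grasp point. The pads swing forward as they close: fully open they stand 13 mm farther back than shut.
Start: joints at [1.12, 0.521, -0.036, 1.599, 0.021, 1.021, -0.113], TCP at [0.232, -0.58, 0.304] pointing down, gripper open.
Joint ranges: [-2.91, 2.91], [-0.3, 2.13], [-1.5, 1.42], [0.17, 2.43], [-1.26, 4.41], [0.16, 1.93], [-2.52, 2.52]. Speed limits (rad/s): [1.89, 1.89, 2.39, 2.39, 3.01, 3.01, 3.01].

## Interface

Orientations are given as [roll, pitch, yaw] about the fixed x, y, z axes, in that order (R = Rz(yaw) Ry(pitch) Rx(roll)).
In Python, from workcell import bot gives the robot as it stands. The module is installed in compiled form; this text tells all that it offers.
- The arm moves only by the shell command python3 -m jog 'ROWS' [FORCE]. ROWS is JSON, a list that holds one entry, the list of rows, each a list of 7 numbers: the shift along the tool's x, y, z in mm, then the turn, a rotation vector about the tool's x, y, z in rad, then the opening, from 0 (shut) to 1 (fully open). In form: [[[tx, ty, tz, wx, wy, wz, fingers], ...]]. A call has 1 to 5 rows; each row shifts and turns the commanded pose from where the row before left it, along the tool's axes as they then stand; what a row does not reach is not made up. A row lasts 1/10 s, in which the tool goes at most 50 mm and 8.59 degrees, less where a joint would pass 70% of its speed; a pose out of reach is approached as far as the arm can. A call is refused whole if a number of a shift passes 50 or a number of a turn 0.15, either way. A call with a gripper value outside its range is refused whole. The fingers move at their own pace and stop on an object; FORCE is the grip in N (left out, the last holds). Time passes only in rows, so rows that do not move let the fingers close. It gives the time, the measured TCP pose, the force, the opening and the grip force at its end, in the units of the state.
- bot.observe(): the state, without advancing time (a new reading comes with each control period).
- bot.grab_frame(name): name is "side" or "top" or "wrist"; returns a dict with "img" (384x512x3 uint8, red, green, blue), "intrinsics" (3x3 intrinsics, pixels), "R" (3x3) and "t" (3): a world point X has camera coordinates R X + t; the wrist camera has in their place "tool_from_camera" (4x4, takes a point from camera to tool coordinates, whose origin is the TCP and whose axes are the flange's). Camera axes: x right, y down, z forward; pixel columns grow to the right and rows downward; lengths in m; the calibration is good to about 2 mm. A picture is of the moment at which its call begins: read the wrist's pose just before it. There is no depth.
- bot.job_done(): hands the job in; it is judged then, once.
Trained networks look in a picture, given as the dict that the camera call returned (one of the last four; its "shot" number tells which), for a name from the list of things; names that differ only in an ending like _2 or _b are one class to them, and where a whole thing is asked for, a point or a joint stands for the part that bears it (a point fixed in the world has none). Each returns a list of dicts, best first, with "conf" (0 to 1); they miss things now and then, are a little off and sometimes report something else, mostly with a low value. They report only what shows in the picture. A call takes as long as a camera call. They do not tell look-alikes from the thing itself.
- bot.trace(query, picture): "region" (384x512 bool, what is visible of it).
- bot.spot_point(query, picture): "xyz" ([x, y, z] in m, in world coordinates, good to about 4 mm: a listed point, or the origin of a listed thing).
The state is a dict: "clock": time; "qpos": joint angles; "qd": joint speeds; "joint_efforts": joint torques, N m; "position": TCP position; "tool_rot": TCP orientation; "force": force on the tool from outside, world axes, zero at the start; "moment": the same for the moment, N m; "grip_width": finger opening in m; "finger_force": force on a finger pad.
Only numpy, scipy, OpenCV 4.12 (cv2) and the standard library are available. Lean on these libraries where they do the work, as an engineer would, in place of code of your own. Each camera call takes 0.05 s, during which the arm holds its last target. There are 200 camera calls.

## Task

Take the blue heating block out of its storage nest and lay it flat, wells up, in the middle of the cork mat. It sits flush, with no room for fingers: first press down its ribbed end so that it tips up and stays tipped in the nest, then let go, take it by the raised end and lift it out. Leave the bare metal block in its own nest.

Things in the scene. Friction and masses are not known exactly. Their poses are not given: they have to be found in the camera images.
- blue_block_center (a point): Centre of the loose blue metal block, 96 (x) x 52 (y) x 24 (z, up) mm, 0.2 kg; six 18 mm wells on top, three black ribs across the +x end, 40 mm from the centre. Flush in its nest. Pressed down 15 mm (1 N is plenty) 38 mm to +x, it tips 22 degrees, -x end up 17 mm above the rim, and stays; then pinch its sides firmly across y, 28 mm to -x, tips just above the rim.
- nest_blue: Fixed grey plastic nest of the blue block; origin on the table under the block's centre, same axes. Outside x -58 to 64, y -36 to 36 mm. Rim 49 mm above the table, but the +x wall only 35 mm. Pocket x -50 to 56, y -28 to 28 mm. Floor 25 mm above the table; 2 mm past the centre it ramps down 22 degrees to +x, so the block's +x end can be pressed down.
- mat_top (a point): Centre of the upper face of the fixed cork mat, 170 (x) x 140 (y) mm, 6 mm thick, lying on the table; z up.
- plain_block_center (a point): Centre of the other block: bare metal, eight 11 mm wells, same size and axes, in an identical nest. Leave it alone.
There are look-alikes about, which are no part of the job. What is shaped like the nest_blue but purple is not meant.

How it is judged:
On the way:
1. the blue block lies tipped up in its nest (at least 15 degrees), let go (angle between blue_block_center's own z axis and vertical between 0.26 and 0.6 rad and horizontal distance between blue_block_center and nest_blue below 0.03 m and height (world z) of blue_block_center below 0.05 m and contact force between the fingers and blue_block below 0.05 N), for 0.2 s.
At the end, for the whole second after the job is handed in: The blue block lies at rest, flat and wells up (within 10 degrees), on the cork mat, its centre within 40 mm of the mat's centre; the bare metal block is still flat in its nest, moved less than 15 mm (horizontal distance between blue_block_center and mat_top below 0.04 m and angle between blue_block_center's own z axis and vertical below 0.18 rad and height (world z) of blue_block_center between 0.013 and 0.023 m and linear speed of blue_block below 0.02 m/s and distance of plain_block_center from where it was at the start of the episode below 0.015 m and angle between plain_block_center's own z axis and vertical below 0.15 rad); the robot touches nothing.
It fails at once if the bare metal block is tipped (over 9 degrees) or shifted (15 mm) (distance of plain_block_center from where it was at the start of the episode above 0.015 m or angle between plain_block_center's own z axis and vertical above 0.15 rad).
It also fails if it takes over 45 s, if anything falls off the work surface, if the arm or the gripper's body presses on something with over 40 N, if the wrist force passes 120 N, or if a joint passes its speed limit or range.

## Working session

There is one attempt and no reset: what is moved stays moved. The work goes in short steps, Python scripts to look and compute and a shell command to move; the robot and the scene stay as the last step left them, time stands still between calls to the robot, and variables do not carry over. Pictures are saved under pics/ and viewed, at most 10 in all, crops included, and the job is handed in when it is done.

```bash
mkdir -p pics; python3 - <<'E'
from workcell import bot
import cv2,numpy as np
s=bot.observe(); print({k:np.round(v,3).tolist() for k,v in s.items()}, bot.tip_reach)
ims=[]
for n in("top","side"):
    f=bot.grab_frame(n); im=f["img"].copy()
    for q in("blue_block_center","nest_blue","mat_top","plain_block_center"):
        for d in bot.spot_point(q,f)[:3]:
            p=d["xyz"]; c=f["R"]@p+f["t"]; u=f["intrinsics"]@c; u=u[:2]/u[2]
            print(n,q,round(d["conf"],2),np.round(p,4),u.round())
    cv2.imwrite(f"pics/{n}0.png",im[:,:,::-1])
E
```

```text
{'clock': 0.0, 'qpos': [1.12, 0.522, -0.036, 1.6, 0.021, 1.021, -0.113], 'qd': [0.002, 0.0, 0.0, 0.001, 0.001, 0.0, -0.001], 'joint_efforts': [-0.002, -92.711, 1.979, -36.994, 0.018, 0.008, 0.0], 'position': [0.232, -0.58, 0.303], 'tool_rot': [-3.141, 0.0, 0.381], 'force': [-0.115, -0.054, -0.45], 'moment': [-0.044, 0.055, -0.013], 'finger_force': 0.0, 'grip_width': 0.085} 0.0726
top nest_blue 0.96 [ 0.3923 -0.0225  0.0012] [255. 299.]
top nest_blue 0.96 [0.8264 0.0211 0.0015] [242. 112.]
top nest_blue 0.74 [ 5.539e-01  2.070e-02 -1.000e-04] [238. 225.]
top mat_top 0.61 [ 0.5031 -0.2448  0.0111] [356. 250.]
top mat_top 0.52 [0.5582 0.0199 0.0383] [237. 221.]
top plain_block_center 0.97 [0.485  0.1603 0.0344] [171. 253.]
side blue_block_center 0.79 [0.5536 0.0197 0.041 ] [262. 221.]
side nest_blue 0.94 [0.8293 0.0267 0.0046] [155. 214.]
side nest_blue 0.79 [0.5588 0.0242 0.0013] [260. 236.]
side nest_blue 0.64 [ 0.3879 -0.0223 -0.0039] [339. 240.]
side mat_top 0.91 [ 0.4983 -0.244   0.0075] [311. 182.]
side plain_block_center 0.62 [0.4849 0.1585 0.0372] [275. 271.]
```

View pics/top0.png

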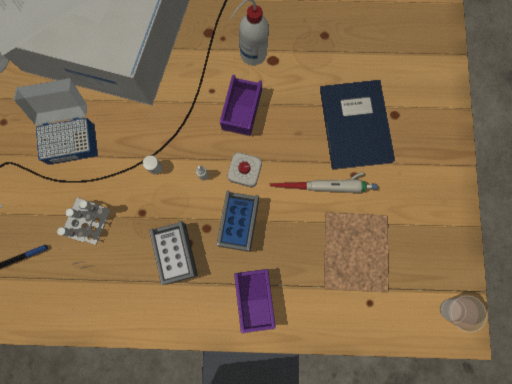

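View pics/side0.png

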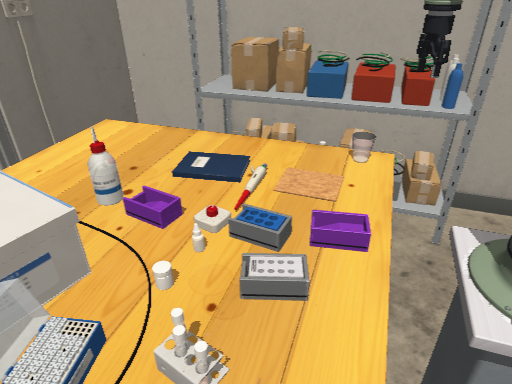

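The top view shows the blue block in the grey nest at about (238,221), the plain block at (173,253) and the mat at (356,251). The purple nests are decoys. Next I need the yaw and which end is ribbed.

```bash
cat > h.py <<'E'
from workcell import bot
import cv2,numpy as np
def toplane(f,uv,z):
    uv=np.atleast_2d(uv).astype(float); K=f["intrinsics"]
    d=(np.c_[uv,np.ones(len(uv))]@np.linalg.inv(K).T)@f["R"]; c=-f["R"].T@f["t"]
    return c+d*((z-c[2])/d[:,2])[:,None]
E
python3 - <<'E'
from h import *
f=bot.grab_frame("top"); im=f["img"]
cv2.imwrite("pics/crop.png",cv2.resize(im[180:270,200:280,::-1],None,fx=6,fy=6,interpolation=cv2.INTER_CUBIC))
hsv=cv2.cvtColor(im,cv2.COLOR_RGB2HSV)
def rect(m,z,n):
    v,u=np.nonzero(m); P=toplane(f,np.c_[u,v],z)[:,:2].astype(np.float32)
    (c,s,a)=cv2.minAreaRect(P*1000); print(n,np.round(c,1),np.round(s,1),round(a,1),np.median(P*1000,0).round(1))
m=np.zeros(im.shape[:2],bool); m[185:255,210:265]=True
rect(m&(hsv[...,0]>98)&(hsv[...,0]<115)&(hsv[...,1]>120),.049,"blue")
for q,z in(("nest_blue",.049),("mat_top",.006),("blue_block_center",.049),("plain_block_center",.049)):
    for d in bot.trace(q,f)[:3]: rect(d["region"],z,q+str(round(d["conf"],2)))
E
```

```text
blue [556.5  19.1] [52.5 96.5] 82.1 [554.8  19.3]
nest_blue0.82 [557.7  18.1] [ 73.4 123.3] 82.2 [560.1  19.4]
nest_blue0.81 [823.9  21.7] [ 76.5 135.8] 78.4 [820.7  22.2]
nest_blue0.76 [392.1 -22.3] [122.6  74.1] 9.6 [390.4 -22.4]
mat_top0.61 [ 501.4 -244.7] [139.8 169.4] 88.6 [ 499.5 -245. ]
blue_block_center0.66 [555.5  19.2] [ 55.6 101.3] 83.5 [554.6  19. ]
plain_block_center0.87 [483.2 155.5] [97.1 54.2] 16.7 [482.1 155.1]
plain_block_center0.16 [ 499.2 -235.4] [134.9 163.5] 88.3 [ 496.9 -235.2]
```

View pics/crop.png

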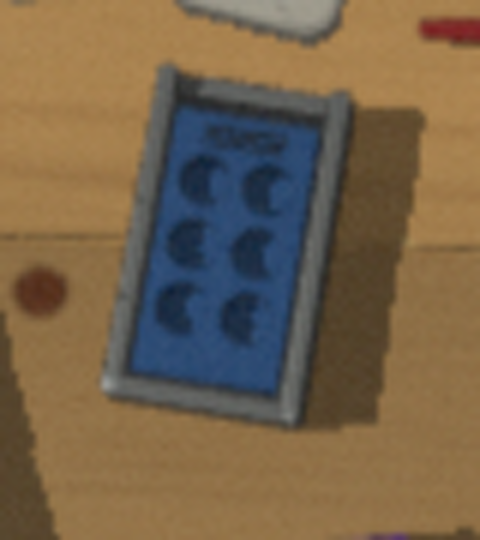

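The ribs are at the far end, towards world +x. The block centre is about (0.556, 0.019) with yaw about -0.138. The sizes match: 52.5x96.5 for the block and 73x123 for the nest. Now turn to the nest's yaw, shut the fingers and go above the ribs.

```bash
python3 -m jog '[[[0,0,0,0,0,0.13,0],[0,0,0,0,0,0.13,0],[0,0,0,0,0,0.13,0],[0,0,0,0,0,0.13,0],[0,0,0,0,0,0,0]]]'
python3 -m jog '[[[14,-32,0,0,0,0,0],[14,-32,0,0,0,0,0],[14,-32,0,0,0,0,0],[14,-32,0,0,0,0,0],[14,-32,0,0,0,0,0]]]'
python3 -m jog '[[[14,-32,0,0,0,0,0],[14,-32,0,0,0,0,0],[14,-32,0,0,0,0,0],[14,-32,0,0,0,0,0],[14,-32,0,0,0,0,0]]]'
python3 -m jog '[[[14,-32,0,0,0,0,0],[14,-32,0,0,0,0,0],[14,-32,0,0,0,0,0],[14,-32,0,0,0,0,0],[14,-32,0,0,0,0,0]]]'
```

```text
clock: 1.25
position: [0.2324, -0.5802, 0.3039]
tool_rot: [3.141, 0.0, -0.141]
force: [0.1, 0.9, 0.6]
grip_width: 0.012
finger_force: 0.0
clock: 1.75
position: [0.3244, -0.4302, 0.304]
tool_rot: [3.141, -0.0, -0.135]
force: [0.2, -0.8, 0.3]
grip_width: -0.0005
finger_force: 0.0
clock: 2.25
position: [0.4159, -0.2815, 0.3041]
tool_rot: [3.141, -0.0, -0.135]
force: [-0.0, -0.6, 0.2]
grip_width: -0.0
finger_force: 0.0
clock: 2.75
position: [0.5075, -0.1327, 0.3041]
tool_rot: [3.141, -0.0, -0.135]
force: [0.1, -0.6, 0.0]
grip_width: 0.0001
finger_force: 0.0
```

```bash
python3 -m jog '[[[14,-32,15,0,0,0,0],[14,-32,20,0,0,0,0],[14,-32,20,0,0,0,0],[14,-32,20,0,0,0,0],[6,-18,15,0,0,0,0]]]'
python3 -m jog '[[[0,0,0,0,0,0,0],[0,0,0,0,0,0,0]]]'
python3 - <<'E'
from h import *
from scipy.spatial.transform import Rotation as Ro
s=bot.observe(); p=np.array(s["position"]); print(p, s["tool_rot"],s["force"])
f=bot.grab_frame("wrist"); im=f["img"]; cv2.imwrite("pics/w1.png",im[:,:,::-1])
T=np.eye(4); T[:3,:3]=Ro.from_euler("xyz",s["tool_rot"]).as_matrix(); T[:3,3]=p
C=np.linalg.inv(T@f["tool_from_camera"]); g=dict(f,R=C[:3,:3],t=C[:3,3])
hsv=cv2.cvtColor(im,cv2.COLOR_RGB2HSV)
m=((hsv[...,0]>98)&(hsv[...,0]<115)&(hsv[...,1]>120)).astype(np.uint8)
n,l,st,_=cv2.connectedComponentsWithStats(m); k=1+st[1:,4].argmax(); v,u=np.nonzero(l==k)
P=toplane(g,np.c_[u,v],.049)[:,:2]; print(cv2.minAreaRect((P*1000).astype(np.float32)),st[k])
for q in("blue_block_center","nest_blue"):
    for d in bot.spot_point(q,f)[:2]: print(q,d["conf"],np.round(d["xyz"],4))
E
```

```text
clock: 3.25
position: [0.5894, 0.0048, 0.2127]
tool_rot: [-3.141, 0.0, -0.132]
force: [-0.3, -1.0, -0.0]
grip_width: 0.0002
finger_force: 0.0
clock: 3.45
position: [0.5884, 0.0018, 0.2137]
tool_rot: [3.141, 0.001, -0.136]
force: [0.4, -0.3, -0.1]
grip_width: -0.0001
finger_force: 0.0
[0.58835042 0.00180615 0.21373277] [ 3.14128675e+00  6.64936261e-04 -1.36027405e-01] [ 0.39488302 -0.3029533  -0.05677332]
((563.0192260742188, 17.227022171020508), (52.70267868041992, 90.2898178100586), 82.3111572265625) [ 207  175   67  103 4427]
blue_block_center 0.79 [0.5564 0.0194 0.0371]
```

View pics/w1.png

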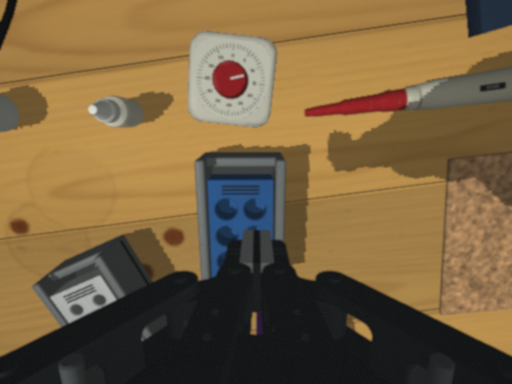

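The wrist view confirms the ribs at (240,190), away from the robot, and the block at (0.556, 0.019). Centre over the ribs and lower.

```bash
python3 -m jog '[[[4,-13,20,0,0,0,0],[0,0,25,0,0,0,0],[0,0,25,0,0,0,0],[0,0,14,0,0,0,0],[0,0,0,0,0,0,0]]]'
python3 -m jog '[[[0,0,4,0,0,0,0],[0,0,4,0,0,0,0],[0,0,4,0,0,0,0],[0,0,0,0,0,0,0]]]'
```

```text
clock: 4.1
position: [0.5936, 0.0136, 0.1289]
tool_rot: [3.141, 0.002, -0.14]
force: [0.2, 0.4, 0.9]
grip_width: 0.0001
finger_force: 0.0
clock: 4.5
position: [0.5943, 0.0143, 0.1179]
tool_rot: [-3.142, -0.0, -0.139]
force: [-0.0, 0.2, -0.1]
grip_width: -0.0001
finger_force: 0.0
```

```bash
python3 -m jog '[[[0,0,4,0,0,0,0],[0,0,4,0,0,0,0],[0,0,4,0,0,0,0],[0,0,0,0,0,0,0],[0,0,0,0,0,0,0]]]'; python3 - <<'E'
from h import *
f=bot.grab_frame("side"); cv2.imwrite("pics/s1.png",cv2.resize(f["img"][170:270,200:330,::-1],None,fx=5,fy=5))
E
```

```text
clock: 5.0
position: [0.5963, 0.0143, 0.1094]
tool_rot: [-3.141, -0.005, -0.14]
force: [-9.4, -1.1, 58.4]
grip_width: 0.0001
finger_force: 26.0
```

View pics/s1.png

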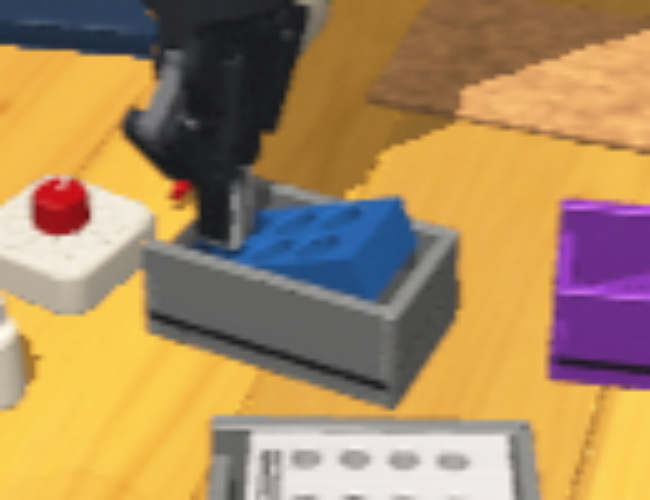

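The block is fully tipped: its raised near end shows at about (390,215) in the crop. Now let go by rising, preset the fingers to about 58 mm, and move over the raised end.

```bash
python3 -m jog '[[[0,0,-5,0,0,0,0],[0,0,-10,0,0,0,0],[0,0,-25,0,0,0,0],[0,0,-25,0,0,0,0],[0,0,0,0,0,0,0.68]]]'
python3 -m jog '[[[-22,0,0,0,0,0,0.68],[-22,0,0,0,0,0,0.68],[-22,0,0,0,0,0,0.68],[0,0,0,0,0,0,0.68],[0,0,0,0,0,0,0.68]]]'
python3 - <<'E'
from h import *
f=bot.grab_frame("side"); cv2.imwrite("pics/s2.png",cv2.resize(f["img"][150:270,200:330,::-1],None,fx=5,fy=5))
for d in bot.spot_point("blue_block_center",f)[:2]: print(d["conf"],np.round(d["xyz"],4))
E
```

```text
clock: 5.55
position: [0.5954, 0.0143, 0.1739]
tool_rot: [-3.141, -0.004, -0.139]
force: [0.5, 0.3, 0.5]
grip_width: 0.0132
finger_force: 0.0
clock: 6.05
position: [0.5291, 0.0235, 0.1709]
tool_rot: [-3.142, -0.0, -0.139]
force: [0.8, -0.2, 0.2]
grip_width: 0.0579
finger_force: 0.0
0.77 [0.5622 0.0189 0.0417]
```

View pics/s2.png

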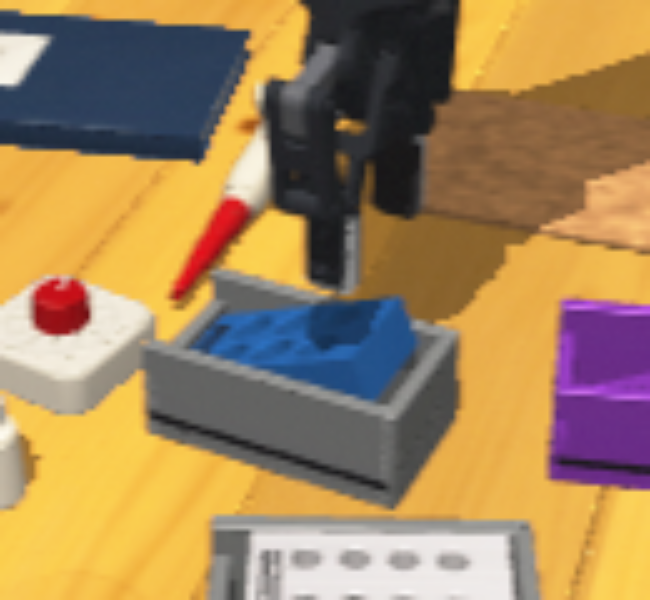

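The block stays tipped with the fingers clear. Descend until the tips feel the rim.

```bash
python3 -m jog '[[[0,0,15,0,0,0,0.68],[0,0,15,0,0,0,0.68],[0,0,13,0,0,0,0.68],[0,0,5,0,0,0,0.68],[0,0,0,0,0,0,0.68]]]'
for i in 1; do python3 -m jog '[[[0,0,2,0,0,0,0.68],[0,0,1,0,0,0,0.68],[0,0,0,0,0,0,0.68]]]'; done
```

```text
clock: 6.65
position: [0.5288, 0.0234, 0.1222]
tool_rot: [3.141, 0.001, -0.139]
force: [0.3, -0.3, -0.4]
grip_width: 0.0579
finger_force: 0.0
clock: 6.95
position: [0.5291, 0.0235, 0.1202]
tool_rot: [-3.141, -0.001, -0.139]
force: [-0.1, -0.5, -0.4]
grip_width: 0.0583
finger_force: 0.0
```

```bash
python3 -m jog '[[[0,0,2,0,0,0,0.68],[0,0,0,0,0,0,0.68]]]'
python3 -m jog '[[[0,0,2,0,0,0,0.68],[0,0,0,0,0,0,0.68]]]'
```

```text
clock: 7.15
position: [0.5289, 0.0234, 0.1179]
tool_rot: [-3.142, -0.0, -0.139]
force: [0.4, -0.2, -0.4]
grip_width: 0.0582
finger_force: 0.0
clock: 7.35
position: [0.529, 0.0235, 0.1169]
tool_rot: [-3.142, -0.001, -0.139]
force: [-7.7, 0.7, 25.9]
grip_width: 0.0582
finger_force: 13.1
```

Rim touched at TCP z of about 0.1172. Back up 4 mm and pinch firmly.

```bash
python3 -m jog '[[[0,0,-4,0,0,0,0.68],[0,0,0,0,0,0,0.4],[0,0,0,0,0,0,0.4],[0,0,0,0,0,0,0.4],[0,0,0,0,0,0,0.4]]]' 110
python3 -m jog '[[[0,0,-4,0,0,0,0.4],[0,0,-8,0,0,0,0.4],[0,0,-8,0,0,0,0.4],[0,0,-10,0,0,0,0.4],[0,0,0,0,0,0,0.4]]]'
```

```text
clock: 7.85
position: [0.5287, 0.0235, 0.1204]
tool_rot: [3.142, 0.0, -0.139]
force: [-8.2, 0.4, 19.1]
grip_width: 0.0492
finger_force: 110.5
clock: 8.35
position: [0.5295, 0.0234, 0.1514]
tool_rot: [-3.141, -0.002, -0.139]
force: [0.1, 0.2, -2.0]
grip_width: 0.0492
finger_force: 113.9
```

```bash
python3 -m jog '[[[0,0,-20,0,0,0,0.4],[0,0,-25,0,0,0,0.4],[0,0,-25,0,0,0,0.4],[0,0,-20,0,0,0,0.4],[0,0,0,0,0,0,0.4]]]'
python3 - <<'E'
from h import *
f=bot.grab_frame("side"); cv2.imwrite("pics/s3.png",cv2.resize(f["img"][110:260,190:340,::-1],None,fx=4,fy=4))
for d in bot.spot_point("blue_block_center",f)[:2]: print(d["conf"],np.round(d["xyz"],4))
E
```

```text
clock: 8.85
position: [0.5298, 0.0235, 0.2422]
tool_rot: [-3.141, -0.004, -0.139]
force: [0.4, 0.4, -2.3]
grip_width: 0.0488
finger_force: 114.7
0.58 [0.5624 0.016  0.1583]
```

View pics/s3.png

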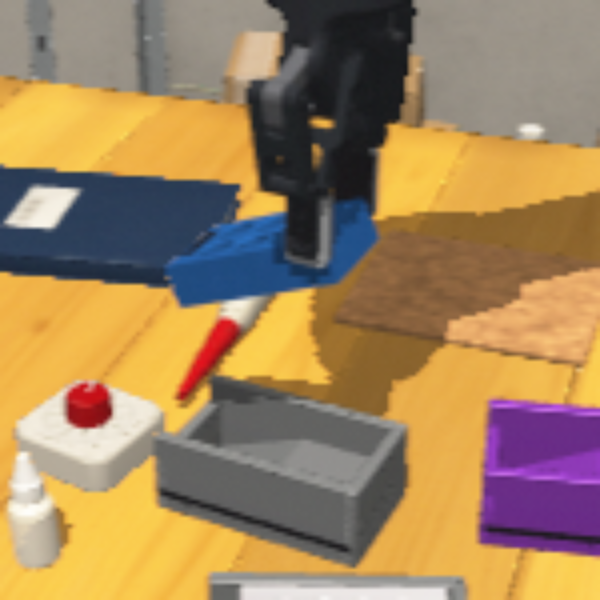

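The block is held with its tilt kept, with the wells on top and the lower end at (190,285) in the crop. Carry it to the mat and level it by pitching 22° about tool y.

```bash
python3 -m jog '[[[-6,20,0,0,0,0,0.4],[-6,30,0,0,0,0,0.4],[-6,30,0,0,0,0,0.4],[-6,30,0,0,0,0,0.4],[-6,30,0,0,0,0,0.4]]]'
python3 -m jog '[[[-6,30,0,0,0,0,0.4],[-6,30,0,0,0,0,0.4],[-6,30,0,0,0,0,0.4],[-5,30,0,0,0,0,0.4],[0,10,0,0,0,0,0.4]]]'
python3 -m jog '[[[0,0,0,0,0.1,0,0.4],[0,0,0,0,0.1,0,0.4],[0,0,0,0,0.1,0,0.4],[0,0,0,0,0.084,0,0.4],[0,0,0,0,0,0,0.4]]]'
python3 - <<'E'
from h import *
f=bot.grab_frame("side"); cv2.imwrite("pics/s4.png",cv2.resize(f["img"][60:220,220:400,::-1],None,fx=4,fy=4))
for d in bot.spot_point("blue_block_center",f)[:2]: print(d["conf"],np.round(d["xyz"],4))
f=bot.grab_frame("top")
for d in bot.spot_point("blue_block_center",f)[:2]: print(d["conf"],np.round(d["xyz"],4))
E
```

```text
clock: 9.45
position: [0.4788, -0.112, 0.2387]
tool_rot: [3.142, 0.002, -0.139]
force: [0.9, -1.6, -2.2]
grip_width: 0.0486
finger_force: 114.6
clock: 9.95
position: [0.4372, -0.2392, 0.2387]
tool_rot: [3.141, 0.002, -0.143]
force: [1.0, 0.4, -2.8]
grip_width: 0.0486
finger_force: 114.6
clock: 10.45
position: [0.4373, -0.2363, 0.2387]
tool_rot: [-3.14, -0.383, -0.141]
force: [0.2, -0.1, -2.8]
grip_width: 0.0487
finger_force: 114.7
0.95 [ 0.4965 -0.2456  0.1743]
0.94 [ 0.5007 -0.2448  0.1742]
0.41 [ 0.5009 -0.2436  0.0077]
```

View pics/s4.png

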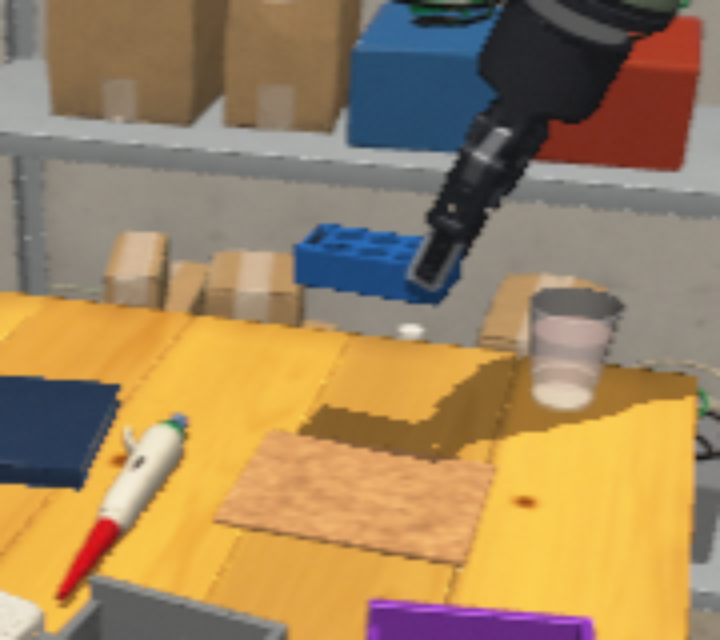

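The block is level and centred over the mat at (0.499, -0.245, 0.174). Lower it straight down.

```bash
python3 -m jog '[[[-7.5,0,18.6,0,0,0,0.4],[-7.5,0,18.6,0,0,0,0.4],[-7.5,0,18.6,0,0,0,0.4],[-7.5,0,18.6,0,0,0,0.4],[-7.5,0,18.6,0,0,0,0.4]]]'
python3 -m jog '[[[-7.5,0,18.6,0,0,0,0.4],[-4,0,10,0,0,0,0.4],[-2,0,5,0,0,0,0.4],[-1.2,0,2.8,0,0,0,0.4],[0,0,0,0,0,0,0.4]]]'
python3 -m jog '[[[-1.2,0,2.8,0,0,0,0.4],[0,0,0,0,0,0,0.4]]]'
```

```text
clock: 11.15
position: [0.4355, -0.2384, 0.18]
tool_rot: [3.14, -0.348, -0.136]
force: [-0.5, -1.2, -2.7]
grip_width: 0.0491
finger_force: 114.8
clock: 11.65
position: [0.4331, -0.2389, 0.1513]
tool_rot: [3.138, -0.343, -0.136]
force: [0.3, 0.3, -1.9]
grip_width: 0.049
finger_force: 114.8
clock: 11.85
position: [0.4329, -0.2388, 0.1487]
tool_rot: [3.138, -0.344, -0.136]
force: [-0.6, 0.1, -2.0]
grip_width: 0.049
finger_force: 114.8
```

```bash
python3 -c "
from workcell import bot;s=bot.observe();print([round(x,3) for x in s['qpos']],s['tool_rot'],s['position'])"
```

```text
[np.float64(0.819), np.float64(0.546), np.float64(-0.488), np.float64(2.244), np.float64(1.144), np.float64(0.165), np.float64(-2.386)] [ 3.13761346 -0.34367177 -0.13576051] [ 0.43285191 -0.23883023  0.14871318]
```

Joint 6 is at its limit with the fingers leaning outward. The block's heading is free, so I untilt, turn half a turn and lean inward instead.

```bash
python3 -m jog '[[[0,0,-25,0,-0.1,0,0.4],[0,0,-25,0,-0.1,0,0.4],[0,0,-15,0,-0.1,0,0.4],[0,0,0,0,-0.044,0,0.4],[0,0,0,0,0,0,0.4]]]'
python3 -m jog '[[[28,0,0,0,0,0,0.4],[28,0,0,0,0,0,0.4],[28,0,0,0,0,0,0.4],[28,0,0,0,0,0,0.4],[20,0,0,0,0,0,0.4]]]'
python3 -m jog '[[[0,0,0,0,0,0.14,0.4],[0,0,0,0,0,0.14,0.4],[0,0,0,0,0,0.14,0.4],[0,0,0,0,0,0.14,0.4],[0,0,0,0,0,0.14,0.4]]]'
python3 -c "
from workcell import bot;s=bot.observe();print([round(float(x),3) for x in s['qpos']])"
```

```text
clock: 12.35
position: [0.42, -0.2394, 0.2013]
tool_rot: [3.128, -0.043, -0.144]
force: [0.5, 0.8, -2.5]
grip_width: 0.0486
finger_force: 114.9
clock: 12.85
position: [0.5511, -0.2579, 0.2061]
tool_rot: [3.127, -0.044, -0.142]
force: [-0.9, 0.4, -1.8]
grip_width: 0.0488
finger_force: 114.9
clock: 13.35
position: [0.5495, -0.258, 0.206]
tool_rot: [-3.125, -0.042, -0.849]
force: [0.1, 0.5, -3.3]
grip_width: 0.0488
finger_force: 114.9
[0.774, 0.666, -0.64, 1.742, 0.522, 0.86, -2.516]
```

```bash
python3 -m jog '[[[0,0,0,0,0,-0.14,0.4],[0,0,0,0,0,-0.14,0.4]]]'
python3 -c "
from workcell import bot;s=bot.observe();print([round(float(x),3) for x in s['qpos']])"
python3 -m jog '[[[0,0,0,0,0,-0.14,0.4],[0,0,0,0,0,-0.14,0.4],[0,0,0,0,0,-0.14,0.4],[0,0,0,0,0,-0.14,0.4],[0,0,0,0,0,-0.14,0.4]]]'
python3 -c "
from workcell import bot;s=bot.observe();print([round(float(x),3) for x in s['qpos']])"
```

```text
clock: 13.55
position: [0.5496, -0.2577, 0.2063]
tool_rot: [-3.138, -0.046, -0.558]
force: [-0.3, -0.6, -2.2]
grip_width: 0.0485
finger_force: 115.0
[0.816, 0.684, -0.708, 1.74, 0.575, 0.885, -2.268]
clock: 14.05
position: [0.5495, -0.2579, 0.206]
tool_rot: [3.116, -0.037, 0.143]
force: [0.3, -1.4, -1.7]
grip_width: 0.0488
finger_force: 115.0
[0.911, 0.739, -0.868, 1.735, 0.698, 0.953, -1.66]
```

```bash
python3 -m jog '[[[0,0,0,0,0,-0.143,0.4],[0,0,0,0,0,-0.143,0.4],[0,0,0,0,0,-0.143,0.4],[0,0,0,0,0,-0.143,0.4],[0,0,0,0,0,-0.143,0.4]]]'
python3 -m jog '[[[0,0,0,0,0,-0.143,0.4],[0,0,0,0,0,-0.143,0.4],[0,0,0,0,0,-0.143,0.4],[0,0,0,0,0,-0.143,0.4],[0,0,0,0,0,-0.143,0.4]]]'
python3 -m jog '[[[0,0,0,0,0,-0.143,0.4],[0,0,0,0,0,-0.143,0.4],[0,0,0,0,0,-0.143,0.4],[0,0,0,0,0,-0.143,0.4],[0,0,0,0,0,-0.143,0.4]]]'
python3 -m jog '[[[0,0,0,0,0,-0.143,0.4],[0,0,0,0,0,-0.143,0.4],[0,0,0,0,0,-0.143,0.4],[0,0,0,0,0,-0.143,0.4],[0,0,0,0,0,-0.143,0.4]]]'
cat > tgt.py <<'E'
from h import *
from scipy.spatial.transform import Rotation as Ro
s=bot.observe(); R=Ro.from_euler("xyz",s["tool_rot"]); print("q",np.round(s["qpos"],2), s["tool_rot"])
z=np.pi; 
yaw=s["tool_rot"][2] if abs(s["tool_rot"][1])<1.2 else 3.0
G=Ro.from_euler("xyz",[np.pi,-.384,yaw])
print("turn",np.round((R.inv()*G).as_rotvec(),3))
c=np.array(s["position"])+R.apply([.033,0,.084]); print("centre",c.round(4))
# pivot target so that after turn centre is above mat
p=np.array([.501,-.245,c[2]])-G.apply([.033,0,.084]); print("tcp target same height",p.round(4),"shift now mm",(R.inv().apply(p-s["position"])*1000).round(1))
E
python3 tgt.py
```

```text
clock: 14.55
position: [0.5495, -0.2579, 0.206]
tool_rot: [3.098, -0.011, 0.858]
force: [-0.5, -0.4, -3.0]
grip_width: 0.0487
finger_force: 115.0
clock: 15.05
position: [0.5495, -0.2578, 0.2059]
tool_rot: [3.102, 0.02, 1.573]
force: [0.3, -0.2, -3.0]
grip_width: 0.0488
finger_force: 115.0
clock: 15.55
position: [0.5495, -0.2578, 0.2058]
tool_rot: [3.125, 0.042, 2.288]
force: [0.3, 0.1, -2.5]
grip_width: 0.0489
finger_force: 115.0
clock: 16.05
position: [0.5496, -0.2577, 0.2058]
tool_rot: [-3.127, 0.042, 3.004]
force: [-0.3, 0.4, -3.4]
grip_width: 0.0487
finger_force: 115.0
q [ 1.13  1.02 -1.37  1.72  1.08  1.29  0.95] [-3.12708687  0.04240579  3.00401683]
turn [-0.014  0.426 -0.003]
centre [ 0.5203 -0.2549  0.1204]
tcp target same height [ 0.5625 -0.2535  0.186 ] shift now mm [-11.4   6.2  20.2]
```

```bash
python3 -m jog '[[[0,0,0,-0.004,0.107,0,0.4],[0,0,0,-0.004,0.107,0,0.4],[0,0,0,-0.003,0.106,0,0.4],[0,0,0,-0.003,0.106,0,0.4],[0,0,0,0,0,0,0.4]]]'; python3 tgt.py
```

```text
clock: 16.55
position: [0.5506, -0.257, 0.2051]
tool_rot: [3.142, -0.386, 2.995]
force: [1.2, 0.2, -3.7]
grip_width: 0.0487
finger_force: 115.0
q [ 0.94  1.1  -1.25  1.43  0.86  1.7   1.08] [ 3.14154762 -0.3859979   2.99542076]
turn [ 0.    -0.002 -0.   ]
centre [ 0.4891 -0.248   0.1397]
tcp target same height [ 0.5624 -0.254   0.2052] shift now mm [-10.4   4.7  -4.3]
```

```bash
python3 -m jog '[[[-10,5,-4,0,0,0,0.4],[-6,0,15,0,0,0,0.4],[-8,0,20,0,0,0,0.4],[-8,0,20,0,0,0,0.4],[0,0,0,0,0,0,0.4]]]'; python3 tgt.py
```

```text
clock: 17.05
position: [0.5593, -0.2552, 0.1432]
tool_rot: [-3.141, -0.387, 2.994]
force: [0.6, -0.5, -2.4]
grip_width: 0.0487
finger_force: 114.9
q [ 0.92  1.18 -1.21  1.43  0.92  1.64  1.06] [-3.14146838 -0.38729676  2.99355448]
turn [-0.    -0.003  0.   ]
centre [ 0.4977 -0.246   0.0779]
tcp target same height [ 0.5624 -0.2542  0.1434] shift now mm [-2.6  1.5 -1.3]
```

Everything follows well. Centre is at z ≈ 0.078; lower 50 mm more, then look.

```bash
python3 -m jog '[[[-6,0,15,0,0,0,0.4],[-6,0,15,0,0,0,0.4],[-4,0,10,0,0,0,0.4],[-2.5,0,6,0,0,0,0.4],[0,0,0,0,0,0,0.4]]]'; python3 tgt.py; python3 - <<'E'
from h import *
f=bot.grab_frame("side"); cv2.imwrite("pics/s5.png",cv2.resize(f["img"][100:230,240:380,::-1],None,fx=4,fy=4))
for d in bot.spot_point("blue_block_center",f)[:2]: print(d["conf"],np.round(d["xyz"],4))
E
```

```text
clock: 17.55
position: [0.5606, -0.2549, 0.0968]
tool_rot: [-3.141, -0.384, 2.994]
force: [0.6, -0.5, -2.0]
grip_width: 0.049
finger_force: 115.1
q [ 0.91  1.23 -1.18  1.44  0.97  1.59  1.05] [-3.14116698 -0.38422637  2.99361645]
turn [-0. -0.  0.]
centre [ 0.4992 -0.2458  0.0313]
tcp target same height [ 0.5624 -0.2542  0.0968] shift now mm [-1.5  1.  -0.6]
0.92 [ 0.4931 -0.2479  0.0329]
```

View pics/s5.png

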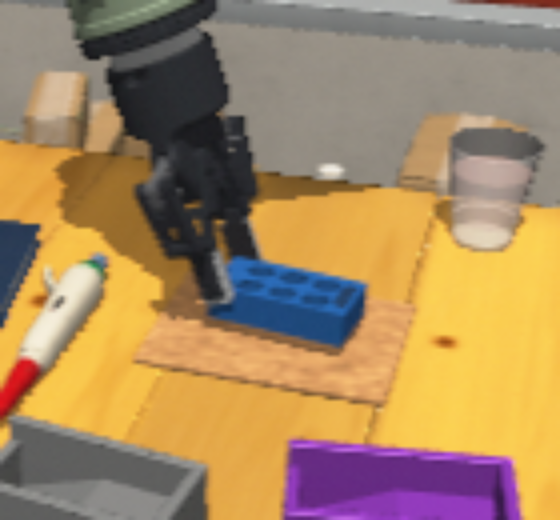

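The block is level just above the mat, at about (290,300) in the crop, around 13 mm up. Lower it in small steps until it touches.

```bash
python3 -m jog '[[[-1.6,0,4,0,0,0,0.4],[-1.6,0,4,0,0,0,0.4],[0,0,0,0,0,0,0.4]]]';python3 -m jog '[[[-0.8,0,2,0,0,0,0.4],[0,0,0,0,0,0,0.4]]]'; python3 -m jog '[[[-0.8,0,2,0,0,0,0.4],[0,0,0,0,0,0,0.4]]]'
```

```text
clock: 17.95
position: [0.5606, -0.255, 0.0885]
tool_rot: [-3.141, -0.384, 2.993]
force: [-0.9, -0.5, -2.1]
grip_width: 0.0487
finger_force: 115.1
clock: 18.15
position: [0.5607, -0.255, 0.0867]
tool_rot: [-3.141, -0.384, 2.993]
force: [-0.5, 0.1, -2.1]
grip_width: 0.0489
finger_force: 115.1
clock: 18.35
position: [0.5608, -0.255, 0.0847]
tool_rot: [-3.141, -0.383, 2.993]
force: [0.2, -1.2, -1.9]
grip_width: 0.0487
finger_force: 115.2
```

```bash
python3 -m jog '[[[-0.6,0,1.5,0,0,0,0.4],[0,0,0,0,0,0,0.4]]]';python3 -m jog '[[[-0.6,0,1.5,0,0,0,0.4],[0,0,0,0,0,0,0.4]]]'
```

```text
clock: 18.55
position: [0.5609, -0.255, 0.0845]
tool_rot: [-3.14, -0.383, 2.993]
force: [-2.5, 0.0, 16.2]
grip_width: 0.0491
finger_force: 116.7
clock: 18.75
position: [0.561, -0.2549, 0.0844]
tool_rot: [-3.14, -0.384, 2.993]
force: [-6.0, -1.2, 35.5]
grip_width: 0.0486
finger_force: 118.5
```

It touched down. Ease off, open, and withdraw along the fingers.

```bash
python3 -m jog '[[[0.8,0,-2,0,0,0,0.4],[0,0,0,0,0,0,0.8],[0,0,0,0,0,0,0.9],[0,0,0,0,0,0,0.9],[0,0,0,0,0,0,0.9]]]' 20
python3 -m jog '[[[0,0,-10,0,0,0,0.9],[0,0,-25,0,0,0,0.9],[0,0,-30,0,0,0,0.9],[0,0,-30,0,0,0,0.9],[0,0,0,0,0,0,0.9]]]'
python3 -m jog '[[[0,0,0,0,0,0,0.9],[0,0,0,0,0,0,0.9]]]'
python3 - <<'E'
from h import *
f=bot.grab_frame("side"); a=f["img"][100:300,220:380,::-1]; cv2.imwrite("pics/s6.png",cv2.resize(a,None,fx=3,fy=3))
for q in("blue_block_center","plain_block_center"):
  for n in("side","top"):
    g=bot.grab_frame(n)
    for d in bot.spot_point(q,g)[:1]: print(q,n,d["conf"],np.round(d["xyz"],4))
E
```

```text
clock: 19.25
position: [0.5607, -0.255, 0.0835]
tool_rot: [-3.141, -0.384, 2.993]
force: [-0.3, 1.1, 0.1]
grip_width: 0.0769
finger_force: 0.0
clock: 19.75
position: [0.5981, -0.2597, 0.1761]
tool_rot: [-3.141, -0.378, 2.994]
force: [0.0, 0.7, 0.2]
grip_width: 0.077
finger_force: 0.0
clock: 19.95
position: [0.5956, -0.2602, 0.1713]
tool_rot: [-3.141, -0.384, 2.993]
force: [0.3, -0.0, 0.4]
grip_width: 0.0771
finger_force: 0.0
blue_block_center side 0.64 [ 0.4977 -0.2478  0.0238]
blue_block_center top 0.98 [ 0.5012 -0.2465  0.0181]
plain_block_center side 0.82 [0.4851 0.1577 0.0375]
```

View pics/s6.png

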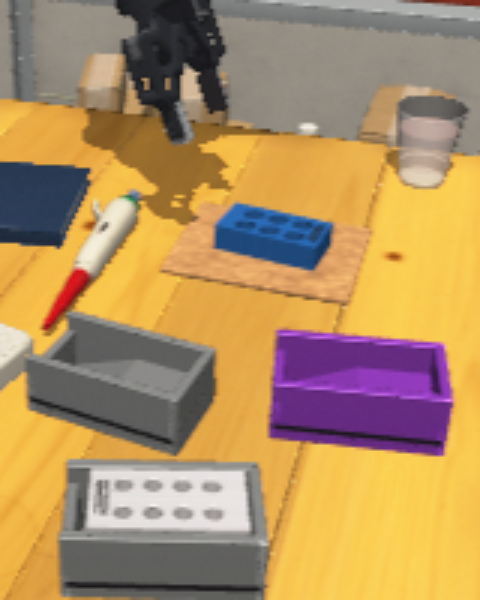

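The block lies flat, wells up, mid-mat at about (272,235) in the crop. The gripper is clear and the plain block has not moved.

```bash
python3 -c "
from workcell import bot;print(bot.job_done())"
```

```text
the job is handed in; nothing more can be done
None
```

The job is handed in (no verdict was returned): the blue block lies flat, wells up, within a few mm of the cork mat's centre by the cameras, the bare metal block is still in its nest, and the gripper is clear, at about 20 s of the 45 s allowed.

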